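# Reset the tripped output of a twin power unit with the reset pin

## Robot

A 6-joint arm with a two-finger parallel gripper is mounted at the origin on the work surface; the furniture and walls round the work are solid. World frame = base frame: x ahead of the robot, y to its left, z up, the work surface at z = 0. Lengths are in mm, angles in rad, forces in N, time in s.
With the tool pointing down it reaches from about 350 to 1000 mm from the base axis. Payload 7.1 kg.
Tool frame: the origin (TCP) lies at the very end of the fingers, on their centre line; the grasp point (between the pads) lies 19 mm behind it (env.hold_point_z is the distance from the TCP to the grasp point, in mm); z points along the fingers, y is the direction in which the jaws open and shut (so a half turn about z gives the same grasp; the last joint's range is limited). The gripper opens to 85 mm and grips with 20 to 120 N. Pads are 22 mm wide; open, the fingers measure 114 mm over their backs; the gripper's body (76 mm by 85 mm) begins 54 mm behind the grasp point. The pads swing forward as they close: fully open they stand 13 mm farther back than shut.
Start: joints at [-1.334, 0.423, 1.63, -0, 1.089, -0.019], TCP at [158.156, -604.642, 231.319] pointing down, gripper open.
Joint ranges: [-3, 3], [-0.9, 2.11], [0.09, 2.58], [-1.31, 4.45], [0.11, 2.69], [-2.54, 2.54]. Speed limits (rad/s): [2.39, 2.39, 3.01, 3.14, 3.14, 3.14].

## Interface

Orientations are given as a rotation vector (axis times angle).
In Python, from plant import env gives the robot as it stands.
- The arm moves only by the tool servo_tool, never from a script. Its argument "motion" is a list of rows, each a list of 5 numbers: the opening, from 0 (shut) to 1 (fully open), then the shift along the tool's x, y, z in m, then the turn about the tool's z in rad. A call has 1 to 5 rows; each row shifts and turns the pose as measured when the row begins, along the tool's axes as they then stand; what a row does not reach is not made up. A row lasts 1/8 s, in which the tool goes at most 62.5 mm and 10.7 degrees, less where a joint would pass 70% of its speed; a pose out of reach is approached as far as the arm can. A call with a gripper value outside its range is refused whole. The fingers move at their own pace and stop on an object; "newtons" is the grip in N (left out, the last holds). Time passes only in rows, so rows that do not move let the fingers close. It gives the time, the measured TCP pose, the force and the opening at its end, in the units of the state.
- env.state(): the state, without advancing time (a new reading comes with each control period).
- env.capture(name): name is "side" or "top" or "wrist"; returns (picture, depth): 480x640x3 uint8, red, green, blue; 480x640 float32, mm along the optical axis (not along the pixel's ray), 0 where there is no reading.
- env.calibration(name): a dict with "fov_y" (degrees; the focal length in pixels is half the picture's height over the tangent of half this angle, whatever the lens; pixels are square), "cx", "cy" (the principal point, pixels), "extrinsics" (4x4, takes a point from world to camera coordinates). Camera axes: x right, y up, looking along -z (the intrinsics and any distortion apply to the point x, -y, -z); pixel columns grow to the right and rows downward; lengths in mm; the calibration is good to about 2 mm. A picture is of the moment at which its call begins: read the wrist's pose just before it. calibration takes no time and is no camera call; for the wrist camera it gives the pose at the moment of the call.
- env.hand_in(): hands the job in, once; it reports no verdict.
Trained networks look in the newest picture that a camera, given by its name, has taken for a name from the list of things; names that differ only in an ending like _2 or _b are one class to them, and where a whole thing is asked for, a point or a joint stands for the part that bears it (a point fixed in the world has none). Each returns a list of dicts, best first, with "p" (0 to 1); they miss things now and then, are a little off and sometimes report something else, mostly with a low value. They report only what shows in the picture. A call takes as long as a camera call.
- env.trace(camera, name): "region" (480x640 bool, what is visible of it) and "location" ([column, row] in pixels, amid what is visible of it).
- env.mark_of(camera, name): "location" ([column, row] in pixels: a listed point, or the origin of a listed thing).
The state is a dict: "t": time; "qpos": joint angles; "dq": joint speeds; "tau": joint torques, N m; "eef_pos": TCP position; "ee_rot": TCP orientation; "contact_force": force on the tool from outside, world axes, zero at the start; "moment": the same for the moment, N m; "grip_width": opening from 0.0 (shut) to 1.0 (fully open).
Only numpy, scipy, OpenCV 4.12 (cv2) and the standard library are available. Lean on these libraries where they do the work, as an engineer would, in place of code of your own. Each camera call takes 0.05 s, during which the arm holds its last target.

## Task

One output of the twin power unit for the carving tools has tripped and shows the red lamp. Take the reset pin out of the burr block, put its thin end through the small round hole in front of the red lamp and press the recessed reset button fully down without ramming it; finish still gripping the pin and holding that button down. Do not press the reset of the output with the green lamp, and leave the other things on the bench where they are.

Things in the scene. Friction and masses are not known exactly. Their poses are not given: they have to be found in the camera images.
- power_unit: grey box with dark base, 140 (x) x 190 (y) x 66 mm high, fixed. Origin: centre of its underside; z up; its -x side, with two sockets, roughly faces the robot. Flat top with two equal fields, left (+y) and right (-y), 94 mm apart; in each, from front (-x) to rear: reset hole in a bright ring, lamp (33 mm behind the hole, 10 mm high), black knob (75 mm behind it, 34 mm wide, 16 mm high; fixed).
- reset_left (a point): centre of the mouth of the left (+y) field's reset hole, at the top of its bright ring, 68 mm above the bench; axes as the power unit's. The ring is 17 mm wide and 2 mm high. The hole is 9 mm in diameter and goes straight down; the button's flat orange top, 8.4 mm wide, lies 14 mm below this point at rest and 18 mm below it when fully down.
- reset_right (a point): the same point of the right (-y) field's reset hole
- button_left (a joint): travel of the left recessed button, m: 0 at rest, 0.004 fully down (hard stop). Spring: about 2 N starts it, about 5 N holds it fully down; it springs back when let go.
- button_right (a joint): the same for the right recessed button
- lamp_red: lit red lamp lens, 12 mm in diameter; it shows which output has tripped (left or right field, changes from run to run): that field's hole lies 33 mm in front of it. Origin: centre of its underside, 67 mm above the bench.
- lamp_green: lit green lamp lens, the same size, in the field of the output that is running
- burr_block: wooden block, 110 (its x) x 56 (its y) x 55 mm high, fixed to the bench at any yaw; origin: centre of its underside. The reset pin stands in a hole 7 mm in diameter and 51 mm deep, 36 mm along +x from its centre; small carving burrs stand up to 19 mm out of its top in the other half (all fixed; 40 mm or more from the pin).
- reset_pin: reset pin, 130 mm long, about 40 g, upright in the burr block: steel shank 5 mm in diameter, 50 mm long, wholly inside the block; above it a round blue handle, 14 mm in diameter, 80 mm long, with steel bands, its lower shoulder resting on the block. Origin: tip of the shank; z runs from the tip to the handle's end. It clears the block when lifted 50 mm.
- pin_tip (a point): the tip of the shank (the pin's origin)
- pin_grip (a point): point on the pin's axis in the handle, 95 mm from the tip: a good place to grip, 100 mm above the bench at the start
- baren: dark round printing baren with a wooden handle, 111 mm wide, 26 mm high, loose bystander; origin: centre of its underside
- whetstone: two-layer whetstone, tan on grey, 40 x 110 x 17 mm, lying flat, loose bystander; origin: centre of its underside
- tile_red: red carving tile, 70 x 96 x 8 mm, loose bystander; origin: centre of its underside

How it is judged (in metres and radians):
On the way, in this order (a step that is already met when the one before it is completed fails the run):
1. the reset pin is gripped and lifted clear of the burr block (contact force between the fingers and reset_pin above 1 N and height (world z) of pin_tip above 0.058 m), for 0.1 s.
2. the pin's tip is inside the reset hole in front of the red lamp (((horizontal distance between lamp_red and reset_left below 0.05 m and horizontal distance between pin_tip and reset_left below 0.005 m and z of pin_tip in the frame of reset_left below -0.004 m) or (horizontal distance between lamp_red and reset_right below 0.05 m and horizontal distance between pin_tip and reset_right below 0.005 m and z of pin_tip in the frame of reset_right below -0.004 m))), for 0.05 s.
At the end, for the whole second after the job is handed in: The pin, gripped by the fingers (over 1 N) and upright within 0.2 rad, stands with its tip in the hole of the red-lamp field and holds that button at least 3.2 of its 4 mm down, pushing with more than 1.5 N; the other button is up (under 1 mm) (contact force between the fingers and reset_pin above 1 N and angle between reset_pin's own z axis and vertical below 0.2 rad and ((horizontal distance between lamp_red and reset_left below 0.05 m and horizontal distance between pin_tip and reset_left below 0.005 m and z of pin_tip in the frame of reset_left below -0.014 m and value of joint button_left above 0.0032 m and value of joint button_right below 0.001 m and contact force between reset_pin and power_unit above 1.5 N) or (horizontal distance between lamp_red and reset_right below 0.05 m and horizontal distance between pin_tip and reset_right below 0.005 m and z of pin_tip in the frame of reset_right below -0.014 m and value of joint button_right above 0.0032 m and value of joint button_left below 0.001 m and contact force between reset_pin and power_unit above 1.5 N))); the arm keeps its last pose, push and grip.
It fails at once if the reset of the output with the green lamp is pressed (1.5 mm or more) ((horizontal distance between lamp_red and reset_right below 0.05 m and value of joint button_left above 0.0015 m) or (horizontal distance between lamp_red and reset_left below 0.05 m and value of joint button_right above 0.0015 m)).
It fails at once if the pin is rammed into the power unit (over 45 N) (contact force between reset_pin and power_unit above 45 N).
It fails at once if a bystander (baren, whetstone or red tile) is shifted by more than 25 mm (distance of any of baren, whetstone, tile_red from where it was at the start of the episode above 0.025 m).
It also fails if it takes over 42 s, if anything falls off the work surface, if the arm or the gripper's body presses on something with over 40 N, if the wrist force passes 120 N, or if a joint passes its speed limit or range.

## Working session

There is one attempt and no reset: what is moved stays moved. The work goes in short steps, Python scripts to look and compute and a tool call to move; the robot and the scene stay as the last step left them, time stands still between calls to the robot, and variables do not carry over. Pictures are saved under pics/ and viewed, and the job is handed in when it is done.

Besides the shell and the picture viewer there is one more tool, called after "Call:" by a JSON object that holds its "name" and its "arguments". servo_tool: Moves the arm, as the interface text tells. Its arguments: {"type":"object","properties":{"motion":{"type":"array"},"newtons":{"type":"number"}},"required":["motion"]}

```bash
ls; mkdir -p pics
cat > h.py <<'E'
import numpy as np,cv2
from plant import env
def save(img,n): cv2.imwrite('pics/'+n+'.png',img[:,:,::-1])
def ray(c,px):
    K=env.calibration(c); f=240/np.tan(np.radians(K['fov_y'])/2)
    E=np.array(K['extrinsics']); d=np.array([(px[0]-K['cx'])/f,-(px[1]-K['cy'])/f,-1.])
    R=E[:3,:3];o=-R.T@E[:3,3]; return o,R.T@d
def atz(c,px,z):
    o,d=ray(c,px); return o+d*(z-o[2])/d[2]
def atd(c,px,dep):
    o,d=ray(c,px); return o+d*dep
E
python3 - <<'E'
from h import *
s=env.state();print({k:np.round(v,3) for k,v in s.items()})
for c in ['top','side']:
    im,d=env.capture(c);save(im,c+'0');np.save(c+'d.npy',d)
    print(c,{k:(np.round(v,3).tolist() if not isinstance(v,str) else v) for k,v in env.calibration(c).items()})
E
```

```text
pics
{'t': np.float64(0.0), 'qpos': array([-1.334,  0.424,  1.631, -0.   ,  1.089, -0.019]), 'dq': array([ 0.001, -0.001, -0.001,  0.001, -0.002,  0.002]), 'tau': array([ 1.0000e-03, -5.5738e+01, -2.8174e+01,  0.0000e+00,  7.0000e-03,
        0.0000e+00]), 'eef_pos': array([ 158.037, -604.096,  230.529]), 'ee_rot': array([-3.114, -0.401,  0.   ]), 'contact_force': array([-0.11 , -0.215, -0.109]), 'moment': array([ 0.001, -0.006, -0.018]), 'grip_width': np.float64(0.998)}
top {'fov_y': 56.346, 'cx': 320.217, 'cy': 242.017, 'extrinsics': [[-0.016, -1.0, -0.023, -22.248], [0.995, -0.018, 0.096, -540.213], [-0.096, -0.022, 0.995, -905.407], [0.0, 0.0, 0.0, 1.0]]}
side {'fov_y': 57.393, 'cx': 320.228, 'cy': 240.806, 'extrinsics': [[0.951, -0.311, -0.008, -529.258], [0.15, 0.436, 0.887, -137.231], [-0.272, -0.844, 0.461, -768.67], [0.0, 0.0, 0.0, 1.0]]}
```

View pics/top0.png

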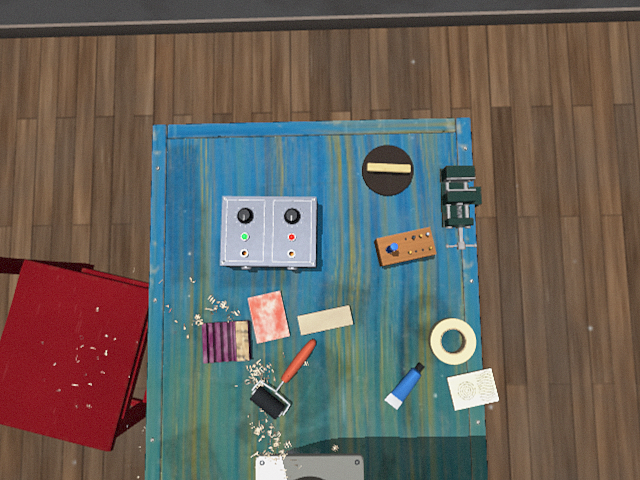

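View pics/side0.png

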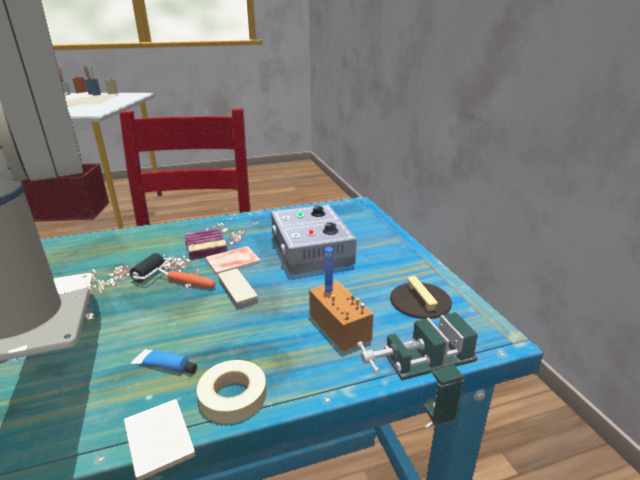

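Run:
```python
from h import *
d={c:np.load(c+'d.npy') for c in ['top','side']}
Z={'reset_left':68,'reset_right':68,'lamp_red':67,'lamp_green':67,'pin_grip':100,'burr_block':0,'power_unit':0,'pin_tip':5}
for n in Z:
  for c in ['top','side']:
    for r in env.mark_of(c,n)[:2]:
        print(n,c,round(r['p'],2),np.round(r['location'],1),np.round(atz(c,r['location'],Z[n]),1))
print(env.state()['t'])
```

```text
reset_left top 0.94 [241.7 252.1] [518.4 124.   68. ]
reset_left top 0.75 [322.8 319.7] [383.4 -34.9  68. ]
reset_left side 0.86 [285.2 218.1] [513.3 115.9  68. ]
reset_right side 0.8 [292.1 232.8] [509.   39.7  68. ]
lamp_red top 0.6 [290.4 239. ] [542.9  26.9  67. ]
lamp_red side 0.6 [310.5 234.3] [543.6  22.6  67. ]
lamp_green top 0.56 [244.  235.3] [552.  119.6  67. ]
pin_grip top 0.42 [389.8 246.3] [ 522.  -165.3  100. ]
pin_grip top 0.21 [271.9 315. ] [395.9  60.3 100. ]
burr_block top 0.74 [400.9 247.6] [ 527.2 -202.     0. ]
burr_block top 0.29 [289.2 237.9] [552.3  35.4   0. ]
burr_block side 0.56 [338.  324.2] [ 525.9 -192.5    0. ]
power_unit top 0.65 [274.2 233.8] [561.7  67.6   0. ]
power_unit top 0.5 [289.  238.6] [550.8  35.9   0. ]
power_unit side 0.63 [311.3 246.9] [564.6  89.1   0. ]
0.9
```

The red lamp is in the right field, at top-view pixel (291,237), with its hole at about (291,253). The pin stands at about (391,247). I'll move over the pin.

Call:
{"name": "servo_tool", "arguments": {"motion": [[1, 0.046, -0.033, 0, 0], [1, 0.046, -0.033, 0, 0], [1, 0.046, -0.033, 0, 0], [1, 0.046, -0.033, 0, 0], [1, 0.046, -0.033, 0, 0]], "newtons": 40}}

```text
t: 1.52
eef_pos: [342.1, -384.9, 231.5]
ee_rot: [3.114, 0.389, 0.002]
contact_force: [0.1, -0.9, 0.1]
grip_width: 1.003
```

Call:
{"name": "servo_tool", "arguments": {"motion": [[1, 0.046, -0.033, 0, 0], [1, 0.046, -0.033, 0, 0], [1, 0.046, -0.033, 0, 0], [1, 0.03, -0.02, 0, 0], [1, 0, 0, 0, 0]]}}

```text
t: 2.15
eef_pos: [482.0, -220.2, 232.6]
ee_rot: [3.111, 0.396, 0.007]
contact_force: [0.0, -0.3, -0.2]
grip_width: 1.004
```

```bash
cat >> h.py <<'E'
from scipy.spatial.transform import Rotation as Ro
def tool(w):
    s=env.state();R=Ro.from_rotvec(s['ee_rot']).as_matrix();return R.T@(np.array(w)-s['eef_pos'])
E
python3 - <<'E'
from h import *
s=env.state();print({k:np.round(s[k],3) for k in ['t','qpos','eef_pos','ee_rot','contact_force']})
im,d=env.capture('wrist');save(im,'w1');np.save('w1d.npy',d)
print(env.calibration('wrist'))
for n in ['pin_grip','burr_block','reset_right','lamp_red','reset_pin']:
    for r in env.mark_of('wrist',n)[:2]: print(n,r)
E
```

```text
{'t': np.float64(2.15), 'qpos': array([-0.45 ,  0.28 ,  1.843, -0.003,  1.012,  0.87 ]), 'eef_pos': array([ 482.019, -220.176,  232.557]), 'ee_rot': array([3.111, 0.396, 0.007]), 'contact_force': array([ 0.046, -0.343, -0.212])}
{'fov_y': 67.86046264853178, 'cx': 319.9951234959406, 'cy': 243.5802530862109, 'extrinsics': array([[ 2.49702900e-01, -9.68302879e-01,  6.16407100e-03,
        -3.34949769e+02],
       [ 9.24076442e-01,  2.36386003e-01, -3.00340451e-01,
        -3.54424436e+02],
       [ 2.89363424e-01,  8.06919545e-02,  9.53812150e-01,
        -5.02685519e+02],
       [ 0.00000000e+00,  0.00000000e+00,  0.00000000e+00,
         1.00000000e+00]])}
pin_grip {'location': [263.0, 168.7], 'p': 0.91}
burr_block {'location': [310.6, 162.3], 'p': 0.75}
burr_block {'location': [29.9, 114.1], 'p': 0.75}
reset_right {'location': [27.8, 115.9], 'p': 0.66}
lamp_red {'location': [32.8, 68.6], 'p': 0.76}
reset_pin {'location': [277.2, 163.5], 'p': 0.77}
```

View pics/w1.png

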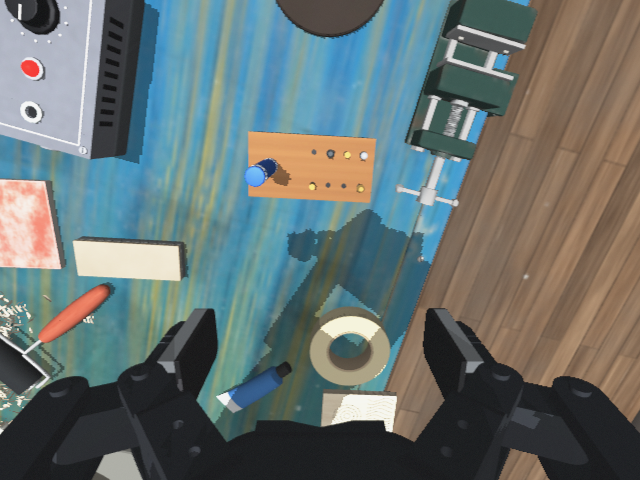

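Run:
```python
from h import *
print(ray('wrist',(320,240)))
for n,p,z in [('pin',(263,168.7),100),('block',(310.6,162.3),0),('hole',(27.8,115.9),68),('lamp',(32.8,68.6),67)]:
    w=atz('wrist',p,z);print(n,np.round(w,1),np.round(tool(w),1))
d=np.load('w1d.npy')
# top of pin by depth: points with z>125
K=env.calibration('wrist')
pts=[]
for r in range(100,230):
  for c in range(200,360):
    if d[r,c]>0:
      w=atd('wrist',(c,r),d[r,c])
      if 70<w[2]<160: pts.append([*w,c,r])
pts=np.array(pts);print(len(pts))
for a,b in[(70,80),(80,90),(90,100),(100,110),(110,120),(120,128),(128,150)]:
  m=(pts[:,2]>a)&(pts[:,2]<b)
  if m.sum():print(a,m.sum(),pts[m].mean(0).round(1),pts[m].min(0).round(1),pts[m].max(0).round(1))
```

```text
(array([ 555.39667718, -202.16913372,  375.00516672]), array([-0.28071886, -0.07709484, -0.95674136]))
pin [ 518.9 -168.6  100. ] [ 50.8 -43.8 132.3]
block [ 523.9 -202.5    0. ] [ 47.1 -10.3 232.5]
hole [509.3  27.5  68. ] [  89.5 -236.4  163.2]
lamp [545.9  24.8  67. ] [ 124.4 -224.8  164.4]Traceback (most recent call last):
  File "<stdin>", line 12, in <module>
  File "h.py", line 11, in atd
    o,d=ray(c,px); return o+d*dep
        ~~~^^^^^^
  File "h.py", line 5, in ray
    K=env.calibration(c); f=240/np.tan(np.radians(K['fov_y'])/2)
ValueError: time passes only in moves, steps and waits
```

The wrist view shows the block at about (312,167), the pin's top at about (256,174), the red lamp at (32,68) and its hole at (31,113).

```bash
cat >> h.py <<'E'
def cloud(c,d,r0,r1,c0,c1):
    K=env.calibration(c); f=240/np.tan(np.radians(K['fov_y'])/2)
    E=np.array(K['extrinsics']);R=E[:3,:3];o=-R.T@E[:3,3]
    C,Rr=np.meshgrid(np.arange(c0,c1),np.arange(r0,r1)); D=d[r0:r1,c0:c1]; m=D>0
    v=np.stack([(C-K['cx'])/f*D,-(Rr-K['cy'])/f*D,-D],-1)[m]
    return v@R+o, np.stack([C[m],Rr[m]],1)
E
python3 - <<'E'
from h import *
d=np.load('w1d.npy')
P,px=cloud('wrist',d,100,230,200,360)
for a,b in[(50,60),(75,80),(80,90),(90,100),(100,110),(110,120),(120,128),(128,150)]:
  m=(P[:,2]>a)&(P[:,2]<b)
  if m.sum():print(a,m.sum(),P[m].mean(0).round(1),P[m].min(0).round(1),P[m].max(0).round(1))
print(atz('wrist',(256,174.5),135))
E
```

```text
50 6501 [ 524.3 -199.8   54.6] [ 486.4 -253.4   50.4] [ 558.7 -144.2   58.7]
75 12 [ 520.8 -172.    78.2] [ 515.4 -174.5   76.5] [ 523.7 -163.9   79.8]
80 30 [ 521.5 -171.3   85.2] [ 515.4 -174.5   80.6] [ 524.1 -165.1   89.7]
90 33 [ 521.  -171.5   94.6] [ 515.  -174.7   90.2] [ 524.  -164.    99.3]
100 43 [ 521.1 -171.5  105.1] [ 515.  -174.7  100. ] [ 524.  -163.8  109.9]
110 42 [ 521.3 -171.4  115.3] [ 514.4 -174.6  110.5] [ 524.1 -163.8  119.8]
120 30 [ 521.6 -171.6  124.2] [ 515.  -174.9  120.3] [ 524.2 -165.6  127.2]
128 374 [ 517.8 -168.3  134.1] [ 510.6 -174.8  128.5] [ 524.4 -161.   136.5]
[ 518.68329618 -169.12009394  135.        ]
```

Call:
{"name": "servo_tool", "arguments": {"motion": [[1, 0.047, -0.041, 0.0, 0], [1, 0, 0, 0.03, 0], [1, 0, 0, 0, 0]]}}

```text
t: 2.82
eef_pos: [515.6, -173.7, 202.5]
ee_rot: [3.112, 0.378, 0.008]
contact_force: [0.5, -0.1, -0.1]
grip_width: 1.001
```

Run:
```python
from h import *
s=env.state();print(s['t'],s['eef_pos'],s['ee_rot'],tool([517.7,-168.3,81]))
im,d=env.capture('wrist');save(im,'w2')
print(env.mark_of('wrist','pin_grip')[:1])
P,px=cloud('wrist',d,0,480,0,640)
m=(P[:,2]>128)&(P[:,2]<140)&(abs(P[:,0]-518)<20)&(abs(P[:,1]+168)<20)
print(m.sum(),P[m].mean(0),P[m].min(0),P[m].max(0))
```

```text
2.825 [ 515.641402   -173.71509908  202.51555599] [3.1119017  0.37835384 0.00770631] [  2.80240518  -5.65213278 121.48988184]
[{'location': [65.7, 128.4], 'p': 0.7}]
446 [ 522.67761896 -165.76066244  136.0737388 ] [ 514.68309536 -172.66980238  128.10635473] [ 528.53351849 -158.90009267  139.08835231]
```

View pics/w2.png

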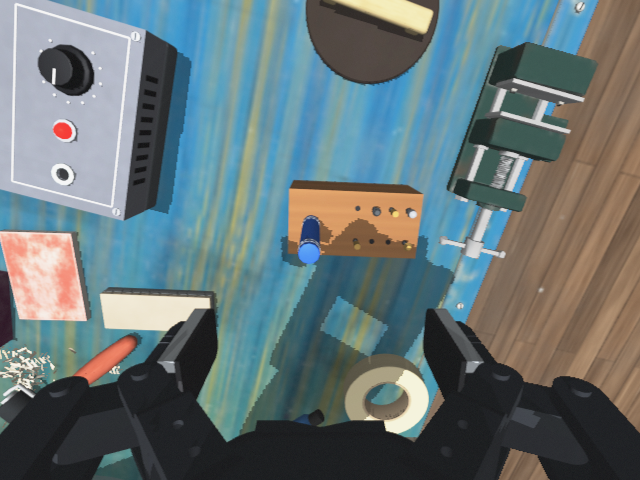

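The pin's top is at (309,253), slightly left of the jaw centre at column 320. I'll go down partway, correct and look again.

Call:
{"name": "servo_tool", "arguments": {"motion": [[1, 0.005, -0.006, 0.025, 0], [1, 0, 0, 0.025, 0], [1, 0, 0, 0, 0]]}}

```text
t: 3.3
eef_pos: [523.2, -171.2, 158.2]
ee_rot: [3.108, 0.37, 0.024]
contact_force: [0.2, -0.6, -0.4]
grip_width: 1.0
```

Run:
```python
from h import *
s=env.state();print(s['t'],s['eef_pos'],s['ee_rot'])
im,d=env.capture('wrist');save(im,'w3')
P,px=cloud('wrist',d,0,480,0,640)
m=(P[:,2]>128)&(P[:,2]<142)&(abs(P[:,0]-518)<20)&(abs(P[:,1]+168)<20)
print(m.sum(),P[m].mean(0),P[m].min(0),P[m].max(0),px[m].min(0),px[m].max(0))
im,d=env.capture('side');save(im,'s3')
im,d=env.capture('top');save(im,'t3')
```

```text
3.3 [ 523.17287881 -171.19927215  158.19929238] [3.10759014 0.37004858 0.02428249]
654 [ 521.70069595 -164.97846352  134.94575999] [ 513.34173722 -172.07275486  128.00098162] [ 527.73169247 -158.19936881  137.529943  ] [294 278] [320 308]
```

View pics/w3.png

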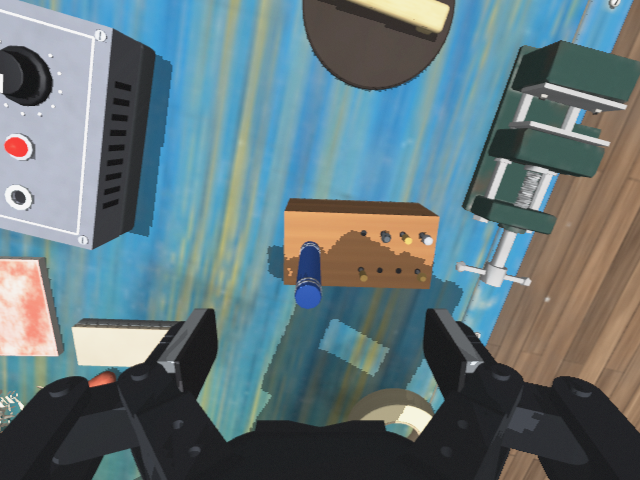

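View pics/s3.png

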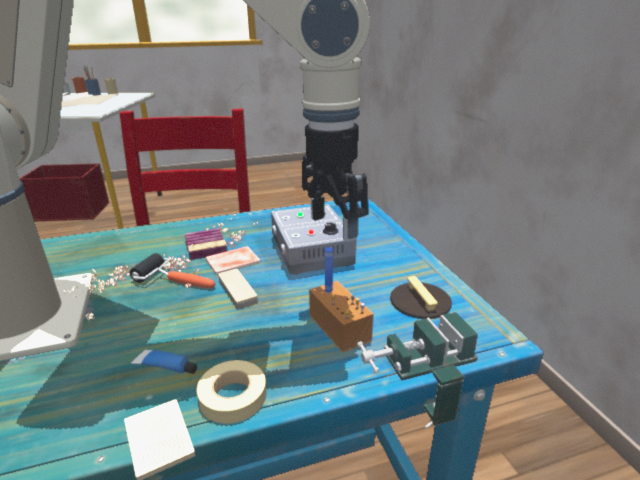

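Pin centre is at about (521,-165). I'll correct the jaw axis before going down.

Call:
{"name": "servo_tool", "arguments": {"motion": [[1, -0.001, -0.006, 0, 0], [1, 0, 0, 0, 0]]}}

```text
t: 3.7
eef_pos: [523.0, -166.0, 161.8]
ee_rot: [3.105, 0.37, 0.034]
contact_force: [0.1, -0.6, 0.6]
grip_width: 0.995
```

Run:
```python
from h import *
s=env.state();print(s['t'],s['eef_pos'],s['ee_rot'],Ro.from_rotvec(s['ee_rot']).as_matrix().round(3),s['dq'].round(3))
im,d=env.capture('wrist')
print(env.state()['eef_pos'])
P,px=cloud('wrist',d,0,480,0,640)
m=(P[:,2]>128)&(P[:,2]<142)&(abs(P[:,0]-518)<20)&(abs(P[:,1]+168)<20)
print(m.sum(),P[m].mean(0),P[m].min(0),P[m].max(0),px[m].min(0),px[m].max(0))
c=(P[m].min(0)+P[m].max(0))/2;c[2]=81;print(tool(c))
```

```text
3.7 [ 522.96098514 -166.00701056  161.84759569] [3.10460363 0.36958668 0.03399193] [[ 0.972  0.235  0.023]
 [ 0.235 -0.972 -0.012]
 [ 0.02   0.017 -1.   ]] [-0.006 -0.007 -0.013 -0.002  0.002 -0.001]
[ 523.15814073 -166.17965092  161.8996029 ]
605 [ 520.86747906 -164.85854942  134.07395633] [ 512.85952585 -172.01568244  128.02830823] [ 527.00384752 -158.09328938  136.53336386] [304 278] [330 307]
[-4.49626733 -3.27018485 80.78063643]
```

Call:
{"name": "servo_tool", "arguments": {"motion": [[1, -0.003, -0.003, 0.035, 0], [1, -0.001, 0, 0.035, 0], [1, 0, 0, 0.01, 0]]}}

```text
t: 4.12
eef_pos: [522.9, -165.8, 82.6]
ee_rot: [3.102, 0.37, 0.043]
contact_force: [0.6, -0.2, 0.7]
grip_width: 0.997
```

Run:
```python
from h import *
s=env.state();print(s['t'],s['eef_pos'],s['ee_rot'],s['contact_force'],s['dq'].round(3),tool([520.4,-165.1,81]))
im,d=env.capture('wrist');save(im,'w4')
im,d=env.capture('side');save(im[150:390,200:520],'s4')
```

```text
4.125 [ 522.86620172 -165.76978741   82.59862643] [3.10152847 0.37009383 0.04302182] [ 0.56289774 -0.18945998  0.65109443] [-0.001  0.113  0.001 -0.001 -0.156 -0.   ] [-2.27866639 -1.26383577  1.51551022]
```

View pics/w4.png

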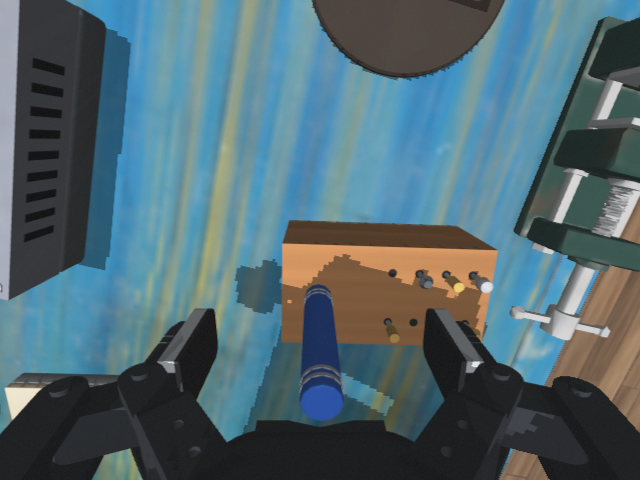

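View pics/s4.png

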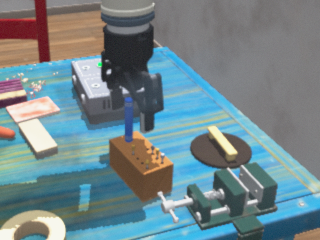

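The pin's handle lies between the pads: column 320 at its top, 318 at its foot. I'll close on it.

Call:
{"name": "servo_tool", "arguments": {"motion": [[0, -0.002, 0, 0, 0], [0, 0, 0, 0, 0], [0, 0, 0, 0, 0], [0, 0, 0, 0, 0], [0, 0, 0, 0, 0]], "newtons": 40}}

```text
t: 4.85
eef_pos: [522.9, -166.2, 86.8]
ee_rot: [3.101, 0.368, 0.05]
contact_force: [-0.6, 3.8, -1.7]
grip_width: 0.155
```

Run:
```python
from h import *
s=env.state();print(s['t'],s['eef_pos'],s['ee_rot'],s['contact_force'],s['dq'].round(3),s['grip_width'])
im,d=env.capture('wrist');save(im,'w5')
```

```text
4.85 [ 522.92481862 -166.19576665   86.81570538] [3.10074032 0.36849555 0.0504679 ] [-0.60158844  3.7534869  -1.7266122 ] [ 0.    -0.002 -0.001 -0.003 -0.001 -0.001] 0.15534875464718073
```

View pics/w5.png

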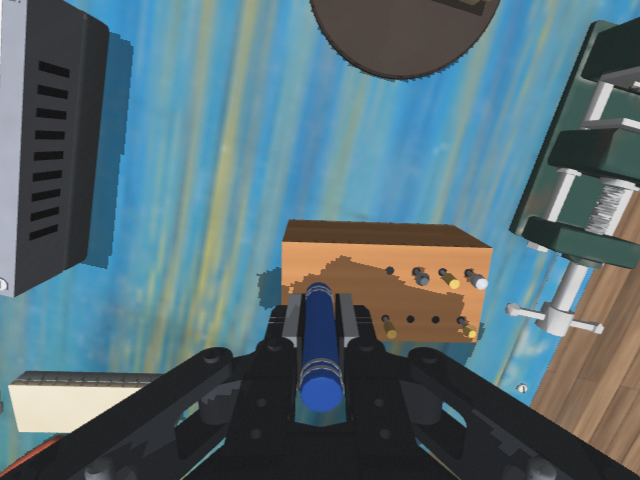

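The pin is gripped (opening 0.155). Lifting.

Call:
{"name": "servo_tool", "arguments": {"motion": [[0, 0, 0, -0.02, 0], [0, 0, 0, -0.03, 0], [0, 0, 0, -0.03, 0], [0, 0, 0, -0.015, 0], [0, 0, 0, 0, 0]]}}

```text
t: 5.52
eef_pos: [520.8, -165.3, 183.9]
ee_rot: [3.099, 0.37, 0.054]
contact_force: [-0.1, -0.2, 0.1]
grip_width: 0.149
```

Run:
```python
from h import *
s=env.state();print(s['t'],s['eef_pos'],s['ee_rot'],s['contact_force'],s['dq'].round(3),s['grip_width'],Ro.from_rotvec(s['ee_rot']).as_matrix()[:,2])
im,d=env.capture('wrist');save(im,'w6');np.save('w6d.npy',d)
for n,z in [('pin_tip',s['eef_pos'][2]-82),('reset_right',68),('lamp_red',67),('reset_left',68)]:
    for r in env.mark_of('wrist',n)[:2]: print(n,r,atz('wrist',r['location'],z))
im,d=env.capture('side');save(im[150:390,200:520],'s6')
for n in ['pin_tip','pin_grip','reset_right']:
    for r in env.mark_of('side',n)[:2]: print(n,r)
print(env.state()['eef_pos'])
```

```text
5.525 [ 520.80059577 -165.28175772  183.89562278] [3.09855311 0.36971475 0.05398076] [-0.146631   -0.23121052  0.09095926] [ 0.     0.01   0.013 -0.004 -0.005  0.001] 0.14852713592734962 [ 0.03677892 -0.01634683 -0.99918972]
pin_tip {'location': [317.6, 262.2], 'p': 0.77} [ 517.0581983  -165.27288998  101.89562278]
reset_right {'location': [48.7, 194.6], 'p': 0.65} [511.50984642  30.41254632  68.        ]
lamp_red {'location': [55.5, 148.3], 'p': 0.49} [544.86879386  27.66154057  67.        ]
lamp_red {'location': [320.0, 336.4], 'p': 0.38} [ 443.32690517 -185.19614535   67.        ]
reset_left {'location': [56.8, 110.4], 'p': 0.5} [570.28671875  27.13835892  68.        ]
pin_tip {'location': [326.4, 265.9], 'p': 0.71}
pin_grip {'location': [328.0, 214.5], 'p': 0.77}
pin_grip {'location': [285.4, 219.5], 'p': 0.16}
reset_right {'location': [293.2, 234.2], 'p': 0.62}
[ 519.99383946 -164.872783    182.4753334 ]
```

View pics/w6.png

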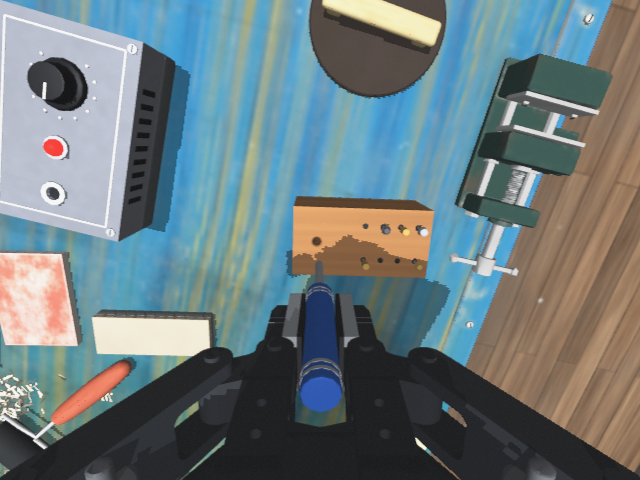

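View pics/s6.png

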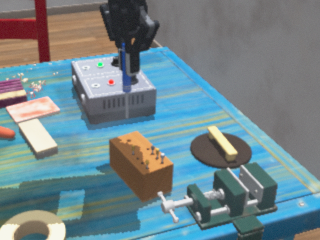

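The tip shows at (318,262) and the hole at (52,194). The burr block's hole is empty, so the pin is clear. Moving across.

Call:
{"name": "servo_tool", "arguments": {"motion": [[0, 0.0, -0.045, 0, 0], [0, 0.012, -0.05, 0, 0], [0, 0.012, -0.05, 0, 0], [0, 0.012, -0.035, 0, 0], [0, 0, 0, 0, 0]]}}

```text
t: 6.6
eef_pos: [513.2, 22.7, 178.6]
ee_rot: [3.1, 0.366, 0.05]
contact_force: [-0.4, 0.0, 0.5]
grip_width: 0.153
```

```bash
cat > look.py <<'E'
from h import *
import sys
s=env.state();z=Ro.from_rotvec(s['ee_rot']).as_matrix()[:,2]
print(s['t'],s['eef_pos'].round(1),s['ee_rot'].round(3),s['contact_force'].round(2),s['dq'].round(3),s['grip_width'].round(3),z.round(3))
im,d=env.capture('wrist');save(im,sys.argv[1]);np.save('w.npy',d)
tip=s['eef_pos']+z*82;print('tip nominal',tip)
for n,zz in [('pin_tip',tip[2]),('reset_right',68),('lamp_red',67)]:
    for r in env.mark_of('wrist',n)[:1]: print(n,r['p'],np.round(r['location'],1),atz('wrist',r['location'],zz))
E
python3 look.py w7
```

```text
Traceback (most recent call last):
  File "look.py", line 4, in <module>
    print(s['t'],s['eef_pos'].round(1),s['ee_rot'].round(3),s['contact_force'].round(2),s['dq'].round(3),s['grip_width'].round(3),z.round(3))
                                                                                                         ^^^^^^^^^^^^^^^^^^^^^
AttributeError: 'float' object has no attribute 'round'
```

```bash
sed -i "s/s\['grip_width'\].round(3)/s['grip_width']/" look.py
python3 look.py w7
```

```text
6.6 [513.2  22.7 178.6] [3.1   0.366 0.05 ] [-0.42  0.05  0.48] [-0.02  -0.003  0.009 -0.013  0.002 -0.01 ] 0.15329417698444642 [ 0.034 -0.015 -0.999]
tip nominal [516.00031342  21.45956391  96.61184842]
pin_tip 0.72 [317.7 264. ] [508.39068096  19.991927    96.61184842]
lamp_red 0.52 [320.9 198.2] [547.82118453  25.34782573  67.        ]
```

View pics/w7.png

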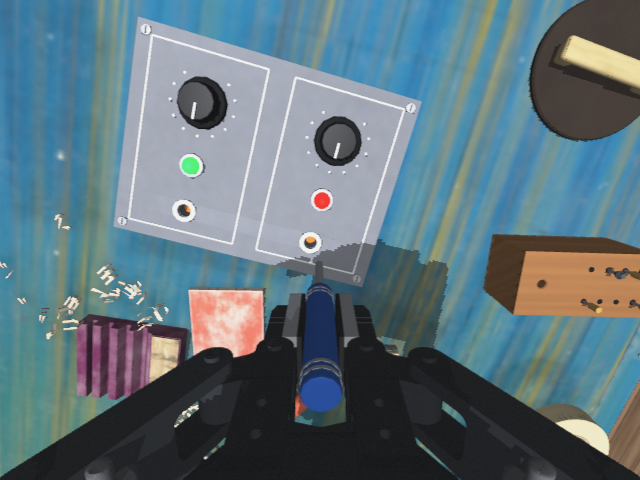

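The view shows the red lamp at (322,200), its hole at (310,243) and the pin tip at (318,262). The pin's axis is in the image. I'll work out positions from depth.

Run:
```python
from h import *
d=np.load('w.npy');print('hole',atz('wrist',(310.3,243),68))
P,px=cloud('wrist',d,250,300,300,336)
for r in range(256,292,3):
    m=(px[:,1]==r)&(P[:,2]>72)
    if m.sum(): print(r,px[m][:,0].min(),px[m][:,0].max(),np.median(P[m],0).round(1))
im,_=env.capture('wrist');cv2.imwrite('pics/z7.png',cv2.resize(im[180:320,230:410,::-1],None,fx=4,fy=4,interpolation=cv2.INTER_CUBIC))
im,_=env.capture('side');cv2.imwrite('pics/zs7.png',cv2.resize(im[150:300,230:390,::-1],None,fx=4,fy=4,interpolation=cv2.INTER_CUBIC))
```

```text
hole [513.6667356  25.421818   68.       ]
262 315 321 [511.5  19.8 102.1]
265 315 321 [511.4  19.8 107.4]
268 315 322 [511.3  19.6 112.4]
271 315 322 [511.3  19.6 118.1]
274 315 322 [511.5  19.8 123.7]
277 315 322 [511.2  19.9 128.3]
280 315 321 [511.6  20.2 133.3]
283 314 323 [515.7  21.2 148.5]
286 310 327 [515.7  21.5 152.5]
289 307 330 [515.5  21.6 156.3]
```

View pics/z7.png

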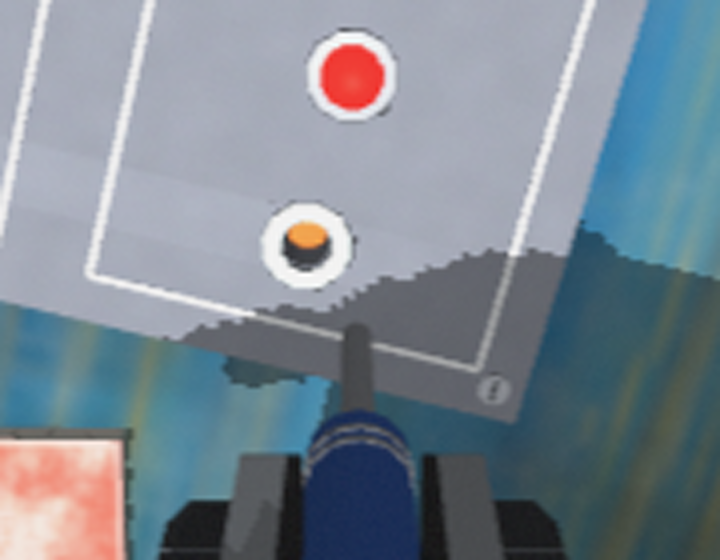

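View pics/zs7.png

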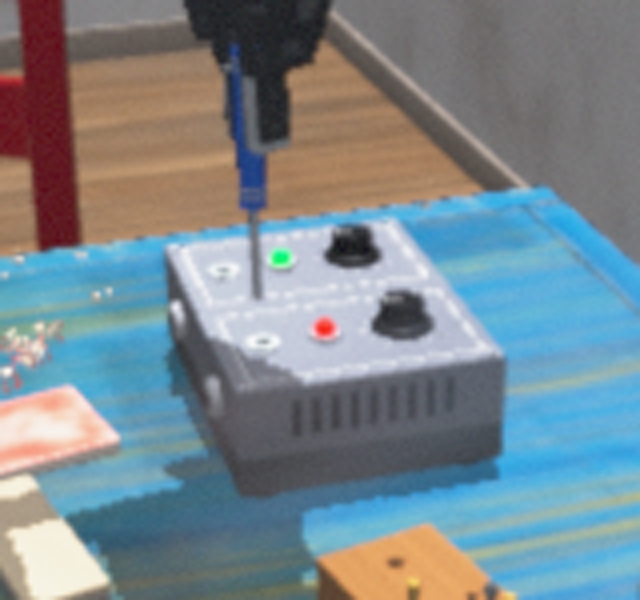

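```bash
cat > ring.py <<'E'
from h import *
import sys
def run(name):
    s=env.state();im,d=env.capture('wrist')
    P,px=cloud('wrist',d,150,330,230,410)
    cv2.imwrite('pics/%s.png'%name,cv2.resize(im[180:320,230:410,::-1],None,fx=4,fy=4,interpolation=cv2.INTER_CUBIC))
    m=(im.min(2)>190).astype(np.uint8); n,l,st,ce=cv2.connectedComponentsWithStats(m)
    hole=None
    hsv=cv2.cvtColor(im,cv2.COLOR_RGB2HSV)
    red=((hsv[...,0]<6)|(hsv[...,0]>174))&(hsv[...,1]>180)&(hsv[...,2]>180)
    for i in range(1,n):
        x,y,w,h,a=st[i]
        if 12<w<70 and 12<h<70 and .6<w/h<1.6 and a>60 and 230<ce[i][0]<420 and 120<ce[i][1]<340:
            cs,_=cv2.findContours((l==i).astype(np.uint8),cv2.RETR_EXTERNAL,cv2.CHAIN_APPROX_NONE)
            c=max(cs,key=len); hl=cv2.convexHull(c); e=cv2.fitEllipse(c)
            r=red[y:y+h,x:x+w].mean()
            print('ring bbox ctr',x+w/2-.5,y+h/2-.5,w,h,'ell',np.round(e[0],1),np.round(e[1],1),'red',round(r,2),'world',atz('wrist',e[0],68).round(1))
    for r in range(230,300):
        q=(px[:,1]==r)&(P[:,2]>71)&(abs(px[:,0]-318)<14)
        if q.sum()>=4: print('tip row',r,px[q][:,0].min(),px[q][:,0].max(),np.median(P[q],0).round(1)); k=r; break
    for r in range(k,k+25,5):
        q=(px[:,1]==r)&(P[:,2]>71)&(abs(px[:,0]-318)<14); print(r,np.median(P[q],0).round(1))
    print(s['t'],s['eef_pos'].round(1),s['contact_force'].round(2),Ro.from_rotvec(s['ee_rot']).as_matrix().round(3).tolist())
run(sys.argv[1])
E
python3 ring.py r1
```

```text
ring bbox ctr 317.0 198.5 23 22 ell [317.1 198.5] [21.4 21.8] red 0.35 world [547.2  27.8  68. ]
ring bbox ctr 306.0 241.0 23 21 ell [305.7 241.1] [20.3 21.8] red 0.0 world [514.4  28.9  68. ]
ring bbox ctr 229.0 317.0 33 25 ell [230.  316.2] [19.9 31.4] red 0.0 world [441.5  73.5  68. ]
tip row 261 316 320 [511.7  19.5 100. ]
261 [511.7  19.5 100. ]
266 [511.5  19.7 109. ]
271 [511.4  19.4 117.9]
276 [511.5  19.7 126.5]
281 [511.7  19.9 134.9]
6.9 [513.1  19.6 178.6] [ 0.83 -0.68  0.15] [[0.973, 0.228, 0.034], [0.228, -0.973, -0.016], [0.029, 0.023, -0.999]]
```

Call:
{"name": "servo_tool", "arguments": {"motion": [[0, 0.007, -0.008, 0.014, 0], [0, 0, 0, 0, 0], [0, 0, 0, 0, 0]]}}

```text
t: 7.32
eef_pos: [518.9, 28.3, 163.3]
ee_rot: [3.101, 0.355, 0.049]
contact_force: [-0.3, -0.7, -0.4]
grip_width: 0.148
```

```bash
python3 ring.py r2
```

```text
ring bbox ctr 328.0 213.0 23 23 ell [327.9 213. ] [22.2 22.4] red 0.37 world [547.1  27.7  68. ]
ring bbox ctr 315.0 255.5 23 18 ell [315. 256.] [17.  20.2] red 0.0 world [515.1  29.5  68. ]
ring bbox ctr 234.0 332.0 35 25 ell [234.9 331.3] [19.9 32.2] red 0.0 world [444.3  74.8  68. ]
tip row 261 316 320 [517.5  28.2  85. ]
261 [517.5  28.2  85. ]
266 [517.4  28.3  93.9]
271 [517.1  28.2 102.7]
276 [517.4  28.3 111.6]
281 [517.1  28.5 119.6]
7.325 [518.9  28.3 163.3] [-0.3  -0.69 -0.4 ] [[0.974, 0.226, 0.034], [0.226, -0.974, -0.016], [0.029, 0.023, -0.999]]
```

View pics/r2.png

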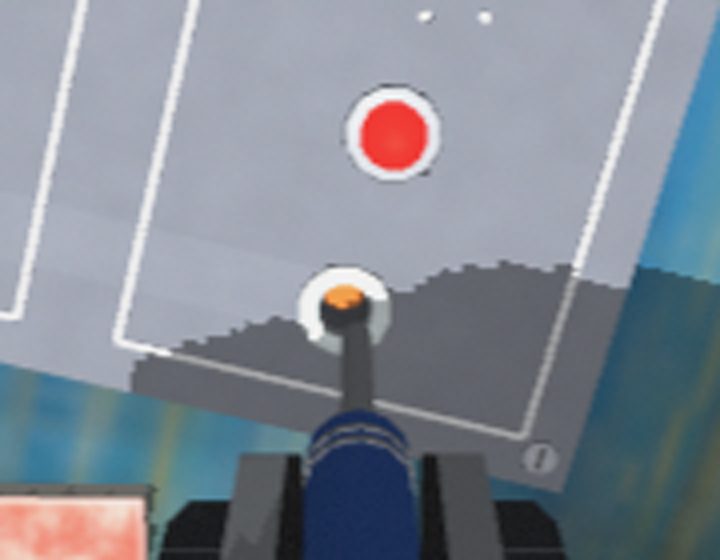

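Tip and hole are within about 1.5 mm of each other. In the crop, the ring centre is at (345,311) and the tip at (357,325). Fine correction next, with a slight descent.

Call:
{"name": "servo_tool", "arguments": {"motion": [[0, 0, -0.0015, 0.009, 0], [0, 0, 0, 0, 0]]}}

```text
t: 7.62
eef_pos: [518.7, 29.7, 153.7]
ee_rot: [3.101, 0.355, 0.049]
contact_force: [-0.5, 0.3, 0.2]
grip_width: 0.151
```

```bash
python3 ring.py r3
python3 - <<'E'
from h import *
im,_=env.capture('side');cv2.imwrite('pics/zs8.png',cv2.resize(im[180:280,250:350,::-1],None,fx=6,fy=6,interpolation=cv2.INTER_CUBIC))
E
```

```text
ring bbox ctr 330.5 216.0 24 23 ell [330.6 216. ] [22.6 23.5] red 0.38 world [547.5  27.7  68. ]
ring bbox ctr 233.0 337.5 35 26 ell [234.4 336.9] [20.  33.4] red 0.0 world [445.7  74.8  68. ]
tip row 261 316 320 [517.6  29.5  75. ]
261 [517.6  29.5  75. ]
266 [517.3  29.6  84.4]
271 [517.4  29.6  93.9]
276 [517.3  29.7 102.1]
281 [517.5  29.8 109.9]
7.625 [518.7  29.7 153.7] [-0.53  0.29  0.23] [[0.974, 0.226, 0.033], [0.226, -0.974, -0.016], [0.029, 0.023, -0.999]]
```

View pics/r3.png

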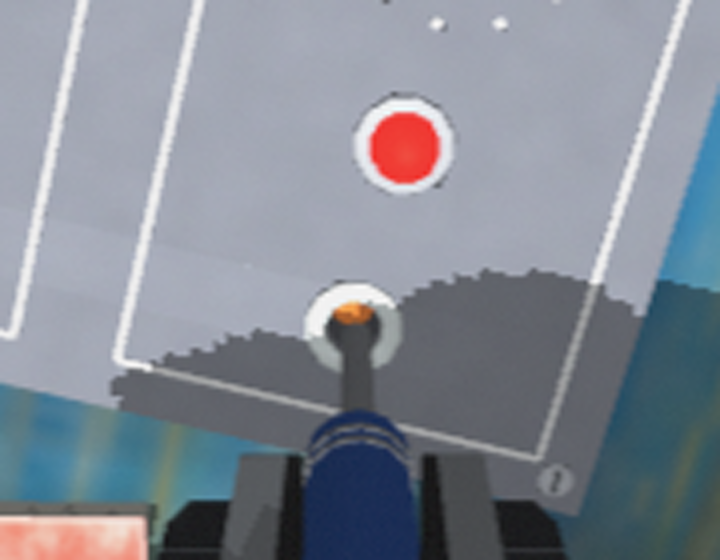

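View pics/zs8.png

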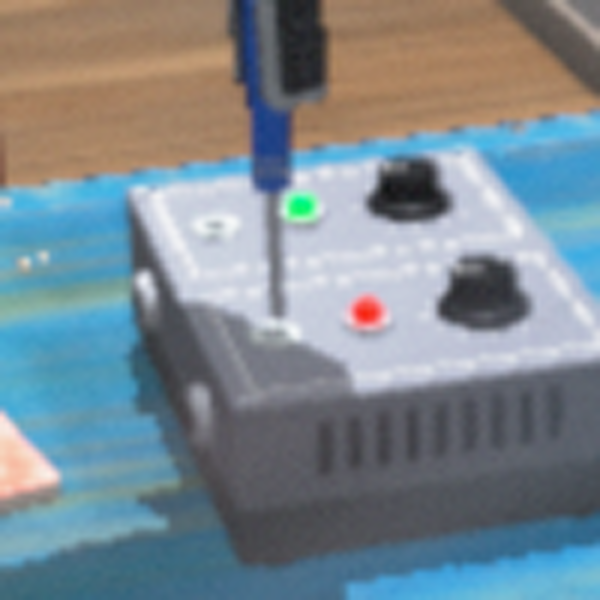

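Both views show the tip over the mouth of the hole. Going in gently.

Call:
{"name": "servo_tool", "arguments": {"motion": [[0, 0, 0, 0.007, 0], [0, 0, 0, 0.006, 0], [0, 0, 0, 0, 0]]}}

```text
t: 8.1
eef_pos: [519.7, 29.4, 140.6]
ee_rot: [3.101, 0.355, 0.051]
contact_force: [-0.5, -0.3, -0.6]
grip_width: 0.15
```

```bash
python3 ring.py r4|tail -1
python3 - <<'E'
from h import *
im,_=env.capture('side');cv2.imwrite('pics/zs9.png',cv2.resize(im[180:280,250:350,::-1],None,fx=6,fy=6,interpolation=cv2.INTER_CUBIC))
E
```

```text
return _methods._mean(a, axis=axis, dtype=dtype,
  ret = um.true_divide(
```

View pics/r4.png

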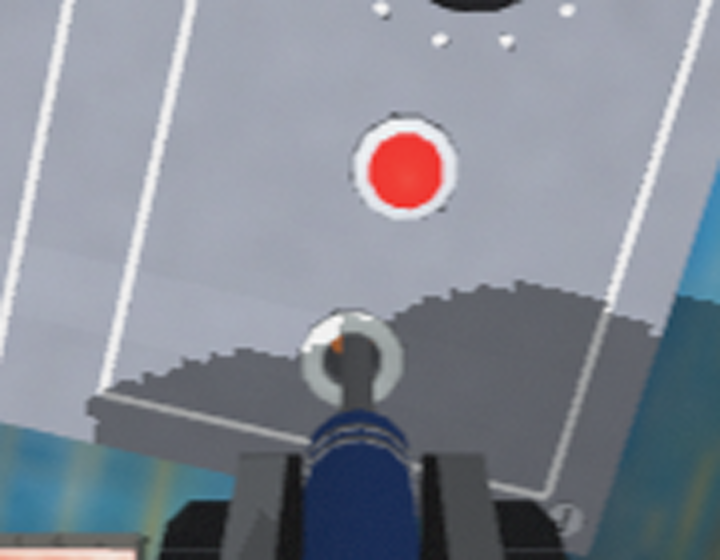

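View pics/zs9.png

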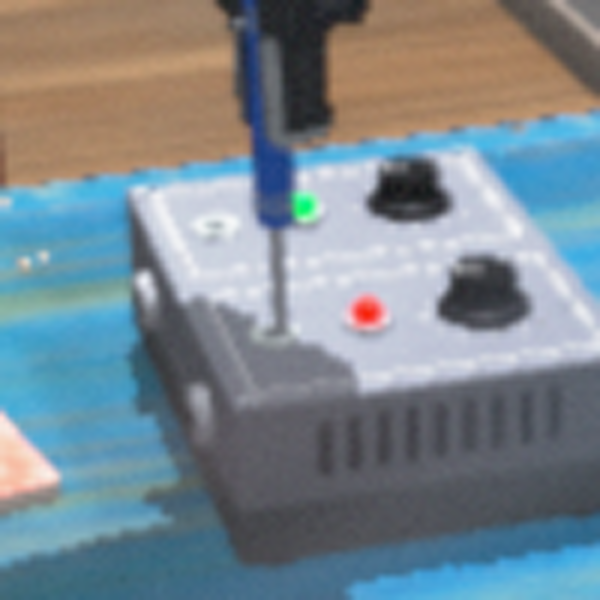

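The tip is in the mouth of the hole, about 1 mm towards the rear. I'll centre it and lower to the button while watching the force.

Call:
{"name": "servo_tool", "arguments": {"motion": [[0, -0.001, -0.0005, 0.003, 0], [0, 0, 0, 0.002, 0], [0, 0, 0, 0, 0]]}}

```text
t: 8.57
eef_pos: [519.3, 29.6, 136.0]
ee_rot: [3.101, 0.355, 0.053]
contact_force: [-0.4, 0.0, -0.1]
grip_width: 0.153
```

Call:
{"name": "servo_tool", "arguments": {"motion": [[0, 0, 0, 0.003, 0], [0, 0, 0, 0, 0]]}}

```text
t: 8.82
eef_pos: [519.8, 29.7, 133.2]
ee_rot: [3.101, 0.355, 0.055]
contact_force: [-0.5, 0.1, 2.3]
grip_width: 0.152
```

Contact came at TCP z of about 133 mm, as expected, with 2.3 N. Pressing on.

Call:
{"name": "servo_tool", "arguments": {"motion": [[0, -0.0005, 0, 0.002, 0], [0, 0, 0, 0, 0]]}}

```text
t: 9.07
eef_pos: [519.7, 29.6, 131.6]
ee_rot: [3.101, 0.355, 0.056]
contact_force: [-1.2, 0.5, 3.6]
grip_width: 0.15
```

Call:
{"name": "servo_tool", "arguments": {"motion": [[0, -0.0005, 0, 0.002, 0], [0, 0, 0, 0.001, 0]]}}

```text
t: 9.32
eef_pos: [520.6, 29.7, 130.4]
ee_rot: [3.101, 0.355, 0.06]
contact_force: [-4.8, 0.5, 16.0]
grip_width: 0.151
```

```bash
python3 ring.py r5 2>/dev/null|tail -1
python3 - <<'E'
from h import *
im,_=env.capture('side');cv2.imwrite('pics/zs10.png',cv2.resize(im[180:280,250:350,::-1],None,fx=6,fy=6,interpolation=cv2.INTER_CUBIC))
for i in range(5):
    env.capture('top'); s=env.state();print(s['t'],s['eef_pos'].round(2),s['contact_force'].round(2),s['grip_width'],s['dq'].round(4))
E
```

```text
9.325 [520.6  29.7 130.4] [-4.78  0.52 15.95] [[0.973, 0.225, 0.041], [0.226, -0.974, -0.015], [0.036, 0.024, -0.999]]
9.475 [520.44  29.64 130.4 ] [-3.54  0.81 14.18] 0.15444002321812922 [ 0.     -0.0011  0.001   0.0013 -0.0018  0.    ]
9.525 [520.46  29.66 130.42] [-2.98  0.3  14.08] 0.15026292952157846 [ 0.0001 -0.      0.0001  0.0005 -0.0004  0.0012]
9.575 [520.45  29.66 130.42] [-2.93  0.64 14.82] 0.1542605912838817 [-0.0011 -0.0006  0.0001  0.0006 -0.0007  0.0012]
9.625 [520.44  29.67 130.41] [-3.57  0.38 14.17] 0.1489461053528682 [ 0.0001 -0.0006 -0.001  -0.0021 -0.0019 -0.0012]
9.675 [520.45  29.64 130.43] [-3.37  1.14 14.34] 0.15516668238366715 [-0.0018  0.0001 -0.0017  0.0006  0.0002 -0.0007]
```

View pics/r5.png

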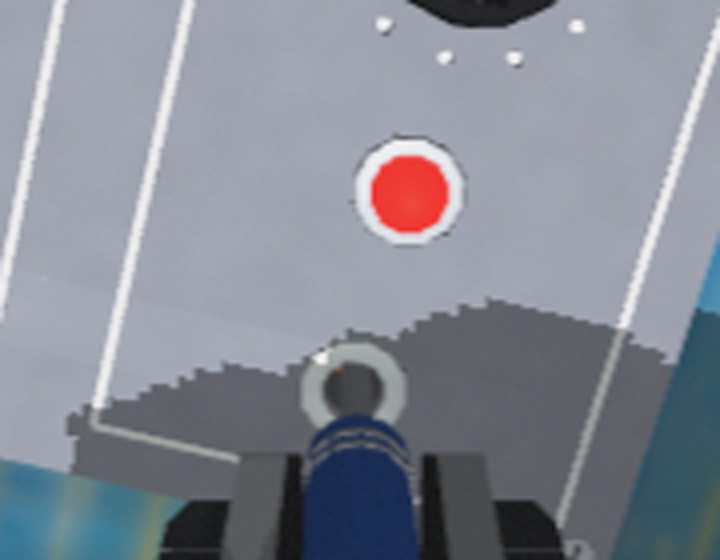

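View pics/zs10.png

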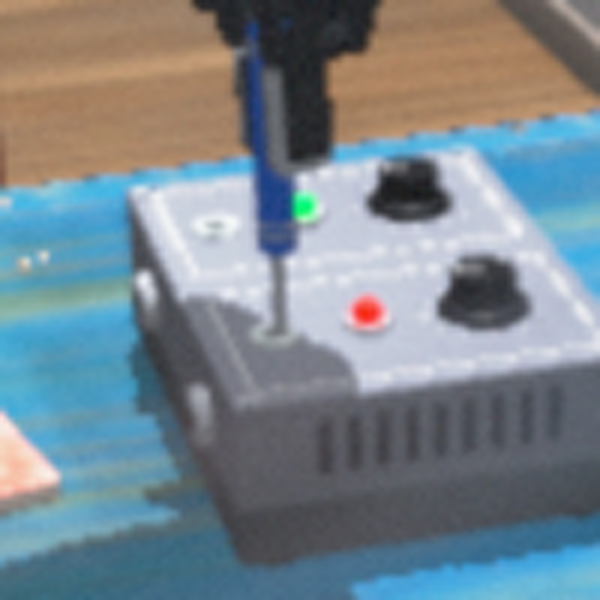

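The force holds at about 14 N. The handle's edge has shifted slightly in the image, so I'll check whether the pin slipped in the grip.

Run:
```python
from h import *
s=env.state()
im,d=env.capture('wrist');save(im,'w11')
d7=np.load('w.npy')
old=cv2.imread('pics/w7.png')
cv2.imwrite('pics/cmp.png',np.hstack([cv2.resize(x[240:430,270:370],None,fx=3,fy=3,interpolation=cv2.INTER_CUBIC) for x in (old,im[:,:,::-1])]))
a=cv2.cvtColor(old,cv2.COLOR_BGR2GRAY).astype(np.float32);b=cv2.cvtColor(im,cv2.COLOR_RGB2GRAY).astype(np.float32)
for n,(r0,r1,c0,c1) in {'top end':(350,418,296,348),'low band':(278,300,302,336)}.items():
    T=a[r0:r1,c0:c1];S=b[r0-10:r1+10,c0-10:c1+10];R=cv2.matchTemplate(S,T,cv2.TM_CCOEFF_NORMED);_,v,_,l=cv2.minMaxLoc(R);print(n,v,l[0]-10,l[1]-10)
P,px=cloud('wrist',d,240,420,300,340)
for r in list(range(262,300,3))+[390,395,400]:
    m=(px[:,1]==r)&(abs(px[:,0]-319)<3)
    if m.sum():print(r,np.median(P[m],0).round(1), 'rel z',(np.median(P[m],0)-s['eef_pos']).round(1))
P,px=cloud('wrist',d7,240,420,300,340)
for r in (286,289,395): 
    m=(px[:,1]==r)&(abs(px[:,0]-319)<3);print('old depth',r,np.median(d7[r,317:321]),np.median(d[r,317:321]))
```

```text
top end 0.7250131368637085 0 -1
low band 0.7423147559165955 0 1
262 [523.7  30.1  65.7] rel z [  3.2   0.5 -64.8]
265 [522.2  29.7  68. ] rel z [  1.8   0.1 -62.4]
268 [520.4  29.4  67.8] rel z [ -0.1  -0.3 -62.6]
271 [518.4  29.   67.7] rel z [ -2.1  -0.7 -62.7]
274 [518.7  29.1  73.7] rel z [ -1.8  -0.5 -56.7]
277 [518.6  29.2  78.7] rel z [ -1.8  -0.4 -51.7]
280 [518.5  29.3  83.3] rel z [ -1.9  -0.3 -47.1]
283 [518.6  30.4  87.7] rel z [ -1.9   0.8 -42.7]
286 [522.9  31.  103.5] rel z [  2.5   1.4 -27. ]
289 [523.1  30.9 108.1] rel z [  2.6   1.2 -22.4]
292 [523.   30.9 111.4] rel z [  2.5   1.3 -19. ]
295 [523.1  31.2 115.2] rel z [  2.7   1.6 -15.2]
298 [523.1  31.1 119. ] rel z [  2.6   1.4 -11.4]
390 [518.   31.5 178.3] rel z [-2.5  1.8 47.8]
395 [516.5  30.8 179. ] rel z [-3.9  1.2 48.5]
400 [514.3  30.4 178.6] rel z [-6.1  0.8 48.1]
old depth 286 182.20149 184.69524
old depth 289 178.42146 180.06027
old depth 395 114.61334 113.95319
```

View pics/cmp.png

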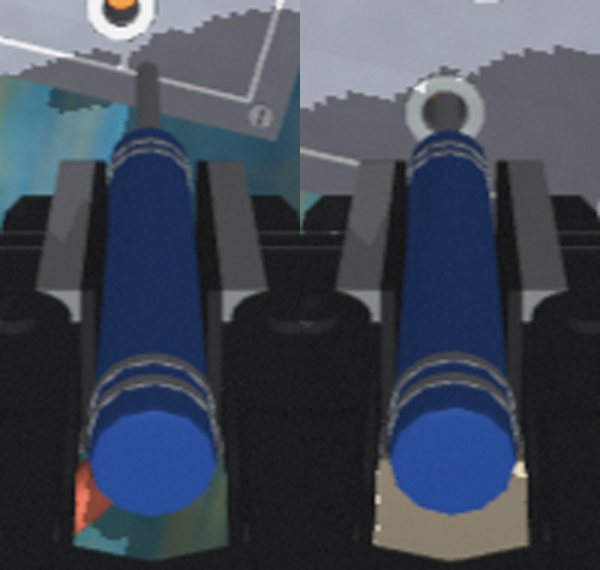

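The pin has not slipped. It rotated about 0.02 rad, because the tip leans on the rear wall of the hole (Fx -3.5 N). The handle's top at z of about 179 puts the tip at about 49, which means fully down. I'll ease the side load and keep the push.

Call:
{"name": "servo_tool", "arguments": {"motion": [[0, -0.0018, 0, 0.0012, 0]]}}

```text
t: 9.85
eef_pos: [519.7, 29.4, 130.4]
ee_rot: [3.101, 0.354, 0.064]
contact_force: [-1.1, 0.5, 15.2]
grip_width: 0.152
```

Run:
```python
from h import *
for i in range(4):
    env.capture('top'); s=env.state();print(s['t'],s['eef_pos'].round(2),s['contact_force'].round(2),s['grip_width'])
```

```text
9.9 [519.67  29.42 130.45] [-0.78  1.01 14.25] 0.14963517859992873
9.95 [519.71  29.45 130.45] [-2.25  0.98 14.19] 0.15226597943630713
10.0 [519.72  29.47 130.44] [-1.72  1.86 13.34] 0.15006156594522052
10.05 [519.73  29.45 130.44] [-1.58  1.28 14.39] 0.1517371707274642
```

Call:
{"name": "servo_tool", "arguments": {"motion": [[0, -0.001, 0, 0.0018, 0]]}}

```text
t: 10.18
eef_pos: [520.0, 29.4, 130.2]
ee_rot: [3.101, 0.354, 0.068]
contact_force: [-4.1, 2.3, 20.6]
grip_width: 0.152
```

Run:
```python
from h import *
for i in range(4):
    im,_=env.capture('wrist'); s=env.state();print(s['t'],s['eef_pos'].round(2),s['contact_force'].round(2),s['grip_width'])
cv2.imwrite('pics/z12.png',cv2.resize(im[180:320,230:410,::-1],None,fx=4,fy=4,interpolation=cv2.INTER_CUBIC))
```

```text
10.225 [519.96  29.44 130.23] [-3.48  1.19 18.1 ] 0.15017951325565887
10.275 [519.93  29.44 130.24] [-3.56  1.8  19.1 ] 0.15375528890790538
10.325 [519.94  29.44 130.25] [-4.25  1.45 18.57] 0.15389329783811906
10.375 [519.95  29.44 130.26] [-2.91  2.09 18.63] 0.1538762042551768
```

View pics/z12.png

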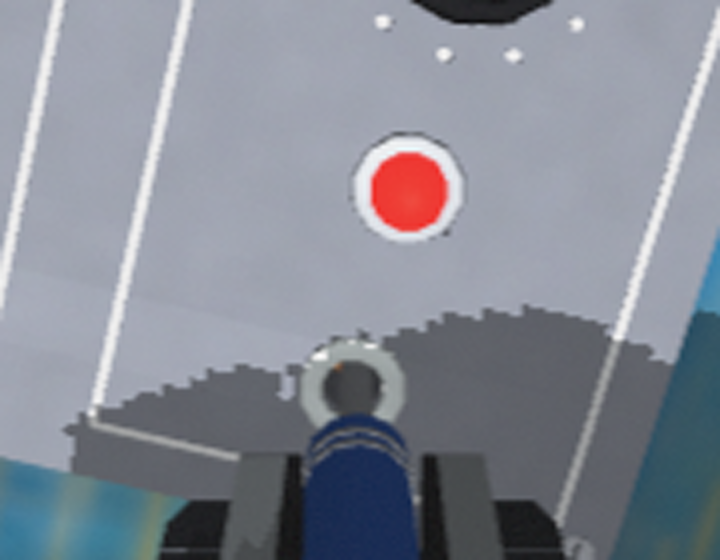

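The extra push moved the tool only 0.2 mm and raised the force to about 18.6 N. That is a hard stop, well past the 5 N spring and well under 45 N, and it holds steady. Handing in.

```bash
python3 -c "
from plant import env
print(env.hand_in())"
```

```text
the job is handed in; nothing more can be done
None
```

I took the reset pin out of the burr block, put its thin end into the hole in front of the red lamp (right field) and pressed the button down. I handed in at about 10.4 s, still gripping the pin and holding the button; no verdict is reported.

**Button down:** The tip met the button at TCP z of about 133–134 mm and stopped at about 130.3 mm. A further push moved the tool only 0.2 mm but raised the force to about 18.6 N. That fits the hard stop and is well below the 45 N limit. I could not read the button's travel directly. An estimate from the spring force alone gave about 3.3 mm of the 4 mm, just over the 3.2 mm needed. The handle's height in the depth image put the tip at about 49 mm, where about 50 mm would be fully down.

**Grip and tilt:** The opening stayed at 0.15, and the images show no slip along the pin. The tool has tilted about 0.05 rad from vertical, and the pin turned about 0.02 rad in the grip. I did not measure the pin's final angle separately, but both are well under the 0.2 rad limit.

**Side load:** A side force of about 3–4 N remains, so the tip is probably leaning on the rear wall of the hole.

**Other things:** The pin never went near the green-lamp field's hole, and the tool did not touch the baren, whetstone or red tile in any view. I made no final measurement of the bystanders' positions.

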